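# Wind the closure seal two turns past the bite, then lock it

### The job

Tighten the seal of the fibre closure on the bench: turn its crank clockwise (seen from above) through the free play until you feel it bite, then give it exactly two full turns more from that point and stop. Then slide the red lock bolt fully home towards the crank and let go; work gently, without forcing the crank or the bolt, and leave the things around the closure where they are.

Things in the scene. Friction and masses are not known exactly. Their poses are not given: they have to be found in the camera images.
- closure: low grey plastic fibre closure fixed to the bench, 200 x 350 mm, 64 mm high (black boss round the spindle to 70 mm). Its origin is on the bench right under the crank spindle; x across the housing (edges at +-100 mm), y along it (edges at +115 mm and -235 mm), z up. The crank is at the +y end, the red lock bolt on top at the -y end.
- crank_axis (a point): the point on the vertical crank axis level with the middle of the knob (116 mm above the bench); no dial or mark shows the turns. Clockwise from the start the crank runs almost free (under 1 N at the knob) for an unknown 0.1 to 1 turns, then bites and drives the seal screw with a drag of some 8 to 14 N at the knob. Turning back only reopens the free play, up to a hard stop.
- crank_grip (a point): centre of the upright black crank knob with an orange band: a round sleeve 24 mm in diameter, 96 to 136 mm above the bench, that spins freely on its pin, so a hand can hold it and go round without turning. It stands 55 mm from the axis on a 20 mm wide telescopic arm (top at 94 mm; hub top at 95 mm), sprung along its length: 1 mm in or out per 4 N; over 20 N spoils it.
- nut_mark (a point): pressure nut hidden inside the closure, driven by the seal screw: it creeps only 0.3 mm along the closure's +y per turn after the bite (0 turns: y = 30.0 mm in the closure's frame), too little to count turns by the measured position.
- lock (a joint): travel of the red lock bolt (m): 0 fully out, 0.040 at its end stop (fully home). It slides along the closure's +y, towards the crank, with about 3 N of drag, and stays where it is left.
- lock_post (a point): centre of the upright red post of the lock bolt: 18 mm in diameter, 74 to 114 mm above the bench, on a flat red bar between two rails (rail tops at 74 mm). On x = 0 of the closure, at y = -165 mm when fully out and -125 mm when home. The post is sprung on its bar along the bolt's travel: 1 mm per 4 N; over 20 N spoils it.
- jar: small clear jar with a white cap, 48 mm in diameter, 65 mm tall, loose on the bench beyond the crank end; leave alone. Origin at its underside.
- adapter: loose green adapter strip, 26 x 90 x 22 mm, beyond the closure's lock-bolt (-y) end; leave alone. Origin at its underside.
- guide: loose blue plastic guide, 50 x 60 x 38 mm, on the far side of the closure; leave alone. Origin at its underside.
- driver: loose screwdriver lying on the far side of the closure; leave alone. Origin at its underside.
- lock_bar (a point): point on the bolt's bar at the rest place of the post, 94 mm above the bench; x, y and z axes as the closure's. It coincides with lock_post when the post is not loaded.

How it is judged (in metres and radians):
On the way, in this order (a step that is already met when the one before it is completed fails the run):
1. the seal screw has been driven two full turns past the bite (within a twelfth of a turn) (y of nut_mark in the frame of closure between 0.030575 and 0.030625 m), for 0.2 s.
2. then the lock bolt is fully home (value of joint lock above 0.037 m), for 0.2 s.
At the end, for the whole second after the job is handed in: The seal screw stands two full turns past the bite, within a twelfth of a turn (30 degrees) either way (the pressure nut 0.575 to 0.625 mm from its start), and the lock bolt is home to within 3 mm of its stop (all of step 1 and value of joint lock above 0.037 m); the robot touches nothing.
It fails at once if the crank arm is forced (pushed or pulled along its length by more than 20 N: the knob over 5 mm off its 55 mm circle) (horizontal distance between crank_grip and crank_axis below 0.05 m or horizontal distance between crank_grip and crank_axis above 0.06 m).
It fails at once if the lock bolt is forced (more than 20 N: its sprung post over 5 mm off its rest place) (y of lock_post in the frame of lock_bar below -0.005 m or y of lock_post in the frame of lock_bar above 0.005 m).
It fails at once if the lock bolt is driven home before the seal is wound two turns (value of joint lock above 0.03 m and y of nut_mark in the frame of closure below 0.030575 m).
It fails at once if a thing around the closure is disturbed (moved more than 20 mm) (distance of any of jar, adapter, guide, driver from where it was at the start of the episode above 0.02 m).
It also fails if it takes over 72 s, if anything falls off the work surface, if the arm or the gripper's body presses on something with over 40 N, if the wrist force passes 120 N, or if a joint passes its speed limit or range.

### The arm

A 6-joint arm with a two-finger parallel gripper is mounted at the origin on the work surface. World frame = base frame: x ahead of the robot, y to its left, z up, the work surface at z = 0. Lengths are in m, angles in degrees, forces in N, time in s.
With the tool pointing down it reaches from about 0.4 to 0.825 m from the base axis. Payload 7 kg.
Tool frame: the origin (TCP) lies at the very end of the fingers, on their centre line; the grasp point (between the pads) lies 19 mm behind it; y points along the fingers, x is the direction in which the jaws open and shut, and the axes are right-handed (so a half turn about y gives the same grasp; the last joint's range is limited). The gripper opens to 88 mm and grips with 3 to 60 N. Pads are 19 mm wide; open, the fingers measure 130 mm over their backs; the gripper's body (78 mm by 193 mm) begins 47 mm behind the grasp point.
Start: joints at [88.184, 20.546, 0.682, 0, -70.136, -16.507], TCP at [0.212, 0.641, 0.227] pointing down, gripper open.
Joint ranges: [-176.03, 176.03], [-82.01, 121.73], [-58.28, 71.71], [-173.87, 95.51], [-174.79, -0.11], [-173.66, 173.66]. Speed limits (degrees/s): [136.94, 136.94, 172.46, 180, 180, 180].

### API

Orientations are given as [roll, pitch, yaw] about the fixed x, y, z axes, in that order (R = Rz(yaw) Ry(pitch) Rx(roll)).
In Python, from plant import ctrl gives the robot as it stands.
- The arm moves only by the shell command python3 -m crank 'ROWS'. ROWS is JSON, a list that holds one entry, the list of rows, each a list of 5 numbers: the closure, from -1 (fully open) to 1 (shut), then the shift along the tool's x, y, z in mm, then the turn about the tool's y in rad. In form: [[[claw, x, y, z, turn], ...]]. A call has 1 to 12 rows; each row is the pose to reach, as a shift and turn from the pose commanded when the call began, along the tool's axes at that moment; what a row does not reach only later rows make up. A row lasts 1/8 s, in which the tool goes at most 62.5 mm and 10.7 degrees, less where a joint would pass 70% of its speed; a pose out of reach is approached as far as the arm can. A call with a gripper value outside its range is refused whole. The fingers move at their own pace and stop on an object; the grip force is fixed at half the most. Time passes only in rows, so rows that repeat a pose let the fingers close. It gives the time, the measured TCP pose, the force and the opening at its end, in the units of the state.
- ctrl.get_obs(): the state, without advancing time (a new reading comes with each control period).
- ctrl.snapshot(name): name is "side" or "top"; returns the picture (480x640x3 uint8, red, green, blue); there is no depth.
- ctrl.camera_model(name): a dict with "fx", "fy", "cx", "cy" (pixels), "origin" and "orientation" of the camera in the world. Camera axes: x right, y down, z forward; pixel columns grow to the right and rows downward; lengths in m; the calibration is good to about 2 mm. A picture is of the moment at which its call begins. camera_model takes no time and is no camera call.
- ctrl.close_job(): hands the job in, once; it reports no verdict.
Trained networks look in the newest picture that a camera, given by its name, has taken for a name from the list of things; names that differ only in an ending like _2 or _b are one class to them, and where a whole thing is asked for, a point or a joint stands for the part that bears it (a point fixed in the world has none). Each returns a list of dicts, best first, with "confidence" (0 to 1); they miss things now and then, are a little off and sometimes report something else, mostly with a low value. They report only what shows in the picture. A call takes as long as a camera call.
- ctrl.find_in(camera, name): "extent" ([left, top, width, height] in pixels, round what is visible of it).
The state is a dict: "clock": time; "joint_pos": joint angles; "qvel": joint speeds; "tau": joint torques, N m; "tool_pos": TCP position; "orientation": TCP orientation; "force": force on the tool from outside, world axes, zero at the start; "moment": the same for the moment, N m; "opening": finger opening in m.
Only numpy, scipy, OpenCV 4.12 (cv2) and the standard library are available. Lean on these libraries where they do the work, as an engineer would, in place of code of your own. Each camera call takes 0.05 s, during which the arm holds its last target.

## Working session

There is one attempt and no reset: what is moved stays moved. The work goes in short steps, Python scripts to look and compute and a shell command to move; the robot and the scene stay as the last step left them, time stands still between calls to the robot, and variables do not carry over. Pictures are saved under pics/ and viewed, and the job is handed in when it is done.

```bash
ls; mkdir -p pics; python3 - <<'E'
from plant import ctrl
import cv2
o=ctrl.get_obs();print(o)
for n in("top","side"):
    im=ctrl.snapshot(n);cv2.imwrite(f"pics/{n}0.png",im[:,:,::-1]);print(n,ctrl.camera_model(n))
    for t in("crank_grip","lock_post","closure","jar","adapter","guide","driver"):
        r=ctrl.find_in(n,t);print(t,r[:2])
print(ctrl.get_obs()["clock"])
E
```

```text
pics
{'clock': 0.0, 'joint_pos': array([ 8.81834984e+01,  2.05899484e+01,  6.33423254e-01, -1.93213957e-02,
       -7.01344945e+01, -1.65049460e+01]), 'qvel': array([-0.01463264,  0.05610021, -0.01016595, -0.03103899, -0.06739334,
       -0.03106054]), 'tau': array([ 1.67765702e-04, -5.82711446e+01,  2.93071425e+01,  6.99704468e+00,
        7.23727353e-03, -1.47802734e-04]), 'tool_pos': array([0.21208353, 0.64030722, 0.2256393 ]), 'orientation': array([-8.99915540e+01, -9.24298251e-02, -1.08328035e+02]), 'force': array([ 0.70341853, -0.53051603, -0.15434341]), 'moment': array([-0.00377586,  0.0236884 ,  0.05099395]), 'opening': 0.08773256740578955}
top {'fx': 591.3987263086262, 'fy': 591.3987263086262, 'cx': 322.09744997806814, 'cy': 230.46483602023582, 'origin': array([0.40719154, 0.03704112, 1.35780547]), 'orientation': array([-172.42625312,   -1.38071974,  -90.87763392])}
crank_grip [{'extent': [378.4, 226.6, 9.0, 14.1], 'confidence': 0.69}]
lock_post [{'extent': [396.5, 202.7, 36.8, 18.8], 'confidence': 0.51}]
closure [{'extent': [291.4, 163.4, 175.6, 135.6], 'confidence': 0.97}]
[... 472 characters left out ...]
.62183509,  0.64081734]), 'orientation': array([-129.70358423,   -1.24394328,   -6.55351497])}
crank_grip [{'extent': [293.2, 285.1, 17.0, 26.3], 'confidence': 0.73}, {'extent': [395.0, 331.5, 45.5, 47.2], 'confidence': 0.29}]
lock_post [{'extent': [333.8, 337.7, 18.2, 30.3], 'confidence': 0.76}, {'extent': [292.8, 284.1, 16.1, 26.1], 'confidence': 0.22}]
closure [{'extent': [224.3, 246.2, 194.9, 212.7], 'confidence': 0.78}]
jar [{'extent': [234.6, 229.6, 21.3, 36.4], 'confidence': 0.6}]
adapter [{'extent': [329.4, 428.0, 61.5, 51.2], 'confidence': 0.94}]
guide [{'extent': [398.1, 327.7, 46.8, 54.5], 'confidence': 0.83}]
driver [{'extent': [334.6, 249.6, 53.9, 66.1], 'confidence': 0.88}]
0.8
```

View pics/top0.png

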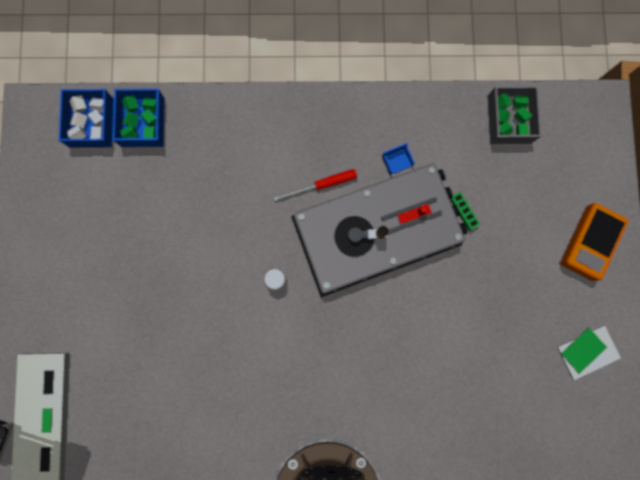

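View pics/side0.png

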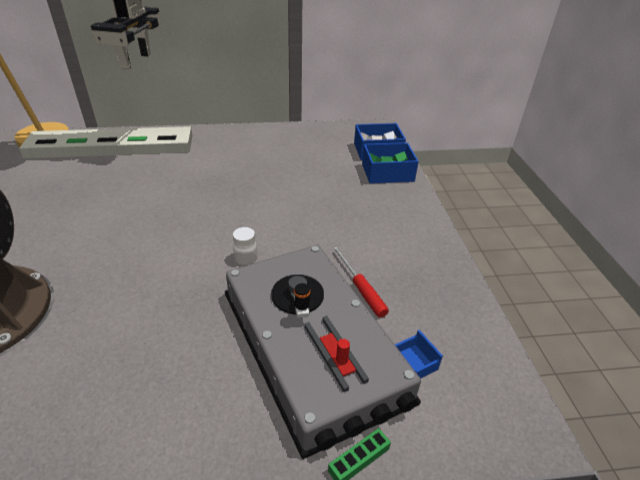

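The top view shows the closure: spindle hub near (355,236), knob at (382,232) and red post at (424,210). The side view has the knob at (301,296) and the post at (343,351). I'll zoom in for precise pixels.

```bash
python3 - <<'E'
import cv2
a=cv2.imread("pics/top0.png")[150:310,280:480];b=cv2.imread("pics/side0.png")[230:470,215:455]
cv2.imwrite("pics/t0z.png",cv2.resize(a,None,fx=4,fy=4,interpolation=cv2.INTER_CUBIC)[:600,:800]);cv2.imwrite("pics/s0z.png",cv2.resize(b,None,fx=2.5,fy=2.5,interpolation=cv2.INTER_CUBIC))
E
```

```text
(no output)
```

View pics/t0z.png

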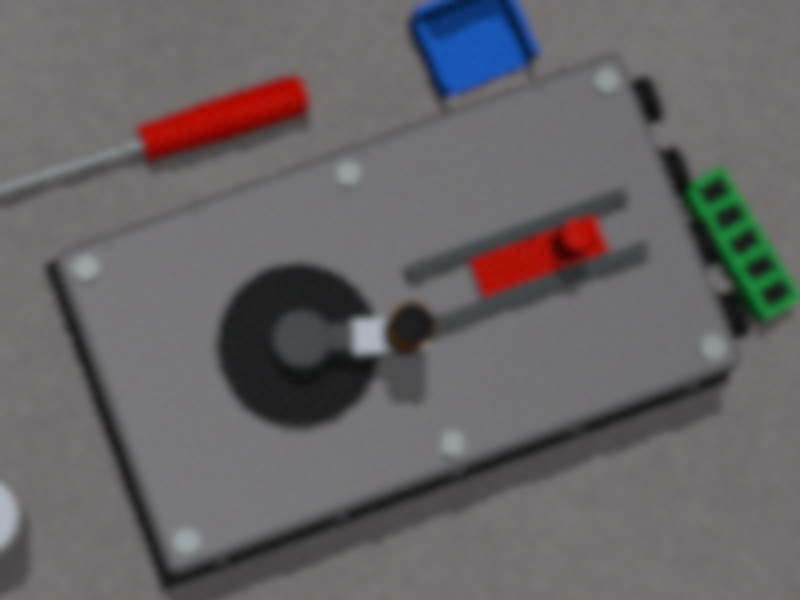

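View pics/s0z.png

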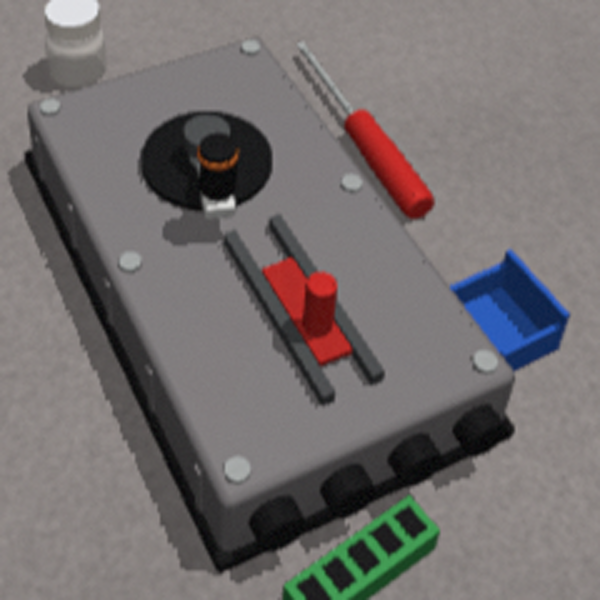

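```bash
cat > h.py <<'E'
import numpy as np
from plant import ctrl
from scipy.spatial.transform import Rotation as R
CM={n:ctrl.camera_model(n) for n in("top","side")}
def proj(n,P):
    m=CM[n];c=R.from_euler('xyz',m["orientation"],degrees=True).as_matrix().T@(np.asarray(P)-m["origin"])
    return np.array([m["fx"]*c[0]/c[2]+m["cx"],m["fy"]*c[1]/c[2]+m["cy"]])
def ray(n,uv,z):
    m=CM[n];d=R.from_euler('xyz',m["orientation"],degrees=True).as_matrix()@np.array([(uv[0]-m["cx"])/m["fx"],(uv[1]-m["cy"])/m["fy"],1])
    return m["origin"]+d*(z-m["origin"][2])/d[2]
E
python3 - <<'E'
from h import *
from scipy.optimize import least_squares
T=lambda u,v:np.array([280+(u+.5)/4-.5,150+(v+.5)/4-.5])
S=lambda u,v:np.array([215+(u+.5)/2.5-.5,230+(v+.5)/2.5-.5])
obs={"top":dict(knob=T(412,325),hub=T(303,337),boss=T(300,345),post=T(580,236),s0=T(86,267),s1=T(186,541),s2=T(348,173),s3=T(453,442),s4=T(606,80),s5=T(712,347)),
"side":dict(knob=S(219,147),hub=S(207,130),boss=S(207,160),post=S(320,281),s0=S(250,47),s1=S(50,106),s2=S(351,182),s3=S(130,261),s4=S(485,360),s5=S(237,468))}
for n in obs:
  for k,z in dict(knob=.136,hub=.095,boss=.07,post=.114).items(): print(n,k,ray(n,obs[n][k],z).round(4))
def pts(p):
    x,y,t,a,sx,y1,y2,y3=p
    L=dict(knob=(.055*np.cos(a),.055*np.sin(a),.136),hub=(0,0,.095),boss=(0,0,.07),post=(0,-.165,.114),s0=(sx,y1,.066),s1=(-sx,y1,.066),s2=(sx,y2,.066),s3=(-sx,y2,.066),s4=(sx,y3,.066),s5=(-sx,y3,.066))
    c,s=np.cos(t),np.sin(t)
    return {k:np.array([x+c*v[0]-s*v[1],y+s*v[0]+c*v[1],v[2]]) for k,v in L.items()}
def f(p):
    P=pts(p);return np.concatenate([proj(n,P[k])-obs[n][k] for n in obs for k in obs[n]])
h=ray("top",obs["top"]["hub"],.095);q=ray("top",obs["top"]["post"],.114);d=h-q;t=np.arctan2(d[1],d[0])-np.pi/2
for sgn in(1,):
    r=least_squares(f,[h[0],h[1],t,-1.6,.085,.1,-.06,-.22])
    print(r.x.round(4),np.degrees(r.x[2:4]),r.cost);print(r.fun.reshape(2,-1,2).round(1))
    print({k:v.round(4) for k,v in pts(r.x).items()})
for nm,uv,z in(("jar",(275,279),.065),("adapter",(467,211),.022),("guide",(398,159),.03)): print(nm,ray("top",uv,z).round(3))
E
```

```text
top knob [ 0.5668 -0.1214  0.136 ]
top hub [ 0.5664 -0.0676  0.095 ]
top boss [ 0.5651 -0.0679  0.07  ]
top post [ 0.6167 -0.2158  0.114 ]
side knob [ 0.5704 -0.1233  0.136 ]
side hub [ 0.5684 -0.0662  0.095 ]
side boss [ 0.5681 -0.0697  0.07  ]
side post [ 0.6192 -0.2128  0.114 ]
[ 0.5665 -0.0645  0.3371 -1.859   0.0799  0.093  -0.0621 -0.2167] [  19.31525633 -106.51479574] 27.17167680975818
[[[-1.  -1.1]
  [-1.4 -0. ]
  [-1.6 -0.6]
  [ 2.  -2.1]
  [-0.3 -0.3]
  [-0.2 -0.6]
  [-0.2 -0.3]
  [-0.7 -0.3]
  [-0.5 -0.1]
  [-0.5 -0.5]]

 [[-1.  -1.7]
  [-1.2 -0.6]
  [-1.2 -2.1]
  [ 2.2  4.1]
  [-0.5  0.3]
  [-0.6  0.5]
  [-0.3  0.7]
  [-0.6  0.6]
  [-0.7  0.6]
  [-0.6  0.7]]]
{'knob': array([ 0.5692, -0.1195,  0.136 ]), 'hub': array([ 0.5665, -0.0645,  0.095 ]), 'boss': array([ 0.5665, -0.0645,  0.07  ]), 'post': array([ 0.6211, -0.2202,  0.114 ]), 's0': array([0.6111, 0.0497, 0.066 ]), 's1': array([ 0.4603, -0.0032,  0.066 ]), 's2': array([ 0.6625, -0.0967,  0.066 ]), 's3': array([ 0.5116, -0.1496,  0.066 ]), 's4': array([ 0.7136, -0.2426,  0.066 ]), 's5': array([ 0.5628, -0.2955,  0.066 ])}
jar [0.473 0.107 0.065]
adapter [ 0.626 -0.332  0.022]
guide [ 0.748 -0.176  0.03 ]
```

```bash
cat >> h.py <<'E'
E
python3 - <<'E'
from h import *
from scipy.optimize import least_squares
T=lambda u,v:np.array([280+(u+.5)/4-.5,150+(v+.5)/4-.5])
S=lambda u,v:np.array([215+(u+.5)/2.5-.5,230+(v+.5)/2.5-.5])
obs={"top":dict(knob=T(412,325),hub=T(303,337),boss=T(300,345),post=T(580,236),s0=T(86,267),s1=T(186,541),s2=T(348,173),s3=T(453,442),s4=T(606,80),s5=T(712,347)),
"side":dict(knob=S(219,147),hub=S(207,130),boss=S(207,160),post=S(320,281),s0=S(250,47),s1=S(50,106),s2=S(351,182),s3=S(130,261),s4=S(485,360),s5=S(237,468))}
def pts(p):
    x,y,t,a,sx,y1,y2,y3,yp=p[:9]
    L=dict(knob=(.055*np.cos(a),.055*np.sin(a),.136),hub=(0,0,.095),boss=(0,0,.07),post=(0,yp,.114),s0=(sx,y1,.066),s1=(-sx,y1,.066),s2=(sx,y2,.066),s3=(-sx,y2,.066),s4=(sx,y3,.066),s5=(-sx,y3,.066))
    c,s=np.cos(t),np.sin(t)
    return {k:np.array([x+c*v[0]-s*v[1],y+s*v[0]+c*v[1],v[2]]) for k,v in L.items()}
def f(p):
    P=pts(p);off={"top":np.array([p[9],p[10],0]),"side":np.array([p[11],p[12],0])}
    return np.concatenate([proj(n,P[k]+off[n])-obs[n][k] for n in obs for k in obs[n]]+[p[9:]/.002])
r=least_squares(f,[.5665,-.066,.337,-1.86,.08,.093,-.062,-.217,-.157,0,0,0,0])
print(r.x.round(4),np.degrees(r.x[2:4]),r.cost);print(r.fun[:40].reshape(2,-1,2).round(1))
print({k:v.round(4) for k,v in pts(r.x).items()})
E
```

```text
[ 5.674e-01 -6.750e-02  3.372e-01 -1.880e+00  8.000e-02  9.640e-02
 -5.890e-02 -2.136e-01 -1.550e-01 -1.000e-03 -6.000e-04  1.000e-03
  6.000e-04] [  19.31803075 -107.71631082] 2.9002968086347884
[[[ 0.8 -0.5]
  [ 0.2  0. ]
  [ 0.1 -0.6]
  [-0.7 -0.4]
  [-0.1  0.2]
  [ 0.  -0. ]
  [ 0.   0.2]
  [-0.4  0.3]
  [-0.2  0.3]
  [-0.2  0.1]]

 [[-0.4 -0.6]
  [ 0.   0.3]
  [ 0.  -1.2]
  [ 0.4  0.2]
  [-0.1  0. ]
  [-0.2  0.3]
  [ 0.2  0.3]
  [-0.1  0.2]
  [-0.2  0.2]
  [-0.1  0.3]]]
{'knob': array([ 0.5689, -0.1225,  0.136 ]), 'hub': array([ 0.5674, -0.0675,  0.095 ]), 'boss': array([ 0.5674, -0.0675,  0.07  ]), 'post': array([ 0.6186, -0.2138,  0.114 ]), 's0': array([0.611 , 0.0499, 0.066 ]), 's1': array([ 0.46  , -0.0031,  0.066 ]), 's2': array([ 0.6624, -0.0966,  0.066 ]), 's3': array([ 0.5113, -0.1496,  0.066 ]), 's4': array([ 0.7135, -0.2426,  0.066 ]), 's5': array([ 0.5625, -0.2956,  0.066 ])}
```

Axis is at (0.567, -0.0675), closure yaw 19.3°. The knob is at (0.569, -0.122) and the bolt is already about 10 mm in. I'll move above the knob with the jaws turned parallel to closure x.

```bash
python3 -m crank '[[[-1,613,0,579,0.9146],[-1,613,0,579,0.9146],[-1,613,0,579,0.9146],[-1,613,0,579,0.9146],[-1,613,0,579,0.9146],[-1,613,0,579,0.9146],[-1,613,0,579,0.9146],[-1,613,0,579,0.9146],[-1,613,0,579,0.9146],[-1,613,0,579,0.9146],[-1,613,0,579,0.9146],[-1,613,0,579,0.9146]]]'
```

```text
clock: 2.3
tool_pos: [0.5304, -0.0408, 0.227]
orientation: [-90.0, 0.1, -160.7]
force: [1.6, 0.6, 0.0]
opening: 0.0874
```

```bash
cat >> h.py <<'E'
def tool(dx,dy,dz=0,yaw=None):
    "world shift mm -> tool shift mm"
    if yaw is None: yaw=ctrl.get_obs()["orientation"][2]
    a=np.radians(yaw);c,s=np.cos(a),np.sin(a)
    return np.round([c*dx+s*dy,-dz,-s*dx+c*dy],1)
E
python3 -m crank '[[[-1,-9.4,0,89.9,0],[-1,-9.4,0,89.9,0],[-1,-9.4,0,89.9,0],[-1,-9.4,0,89.9,0]]]'
```

```text
clock: 2.8
tool_pos: [0.5679, -0.1203, 0.2265]
orientation: [-90.0, -0.0, -160.7]
force: [-0.4, -0.3, 0.4]
opening: 0.0876
```

```bash
python3 -m crank '[[[-1,-0.5,50,1.5,0],[-1,-0.5,100,1.5,0],[-1,-0.5,124,1.5,0],[-1,-0.5,124,1.5,0]]]'; python3 - <<'E'
from h import *
import cv2
im=ctrl.snapshot("side");cv2.imwrite("pics/s1.png",cv2.resize(im[180:420,200:460,::-1],None,fx=2.4,fy=2.4,interpolation=cv2.INTER_CUBIC))
o=ctrl.get_obs();print(o["tool_pos"],o["force"])
E
```

```text
clock: 3.3
tool_pos: [0.5678, -0.1207, 0.1012]
orientation: [-90.1, -0.2, -160.6]
force: [-0.8, -0.3, -0.2]
opening: 0.0873
[ 0.56909139 -0.12083389  0.10289207] [-0.1063278  -0.45004409  0.61628284]
```

View pics/s1.png

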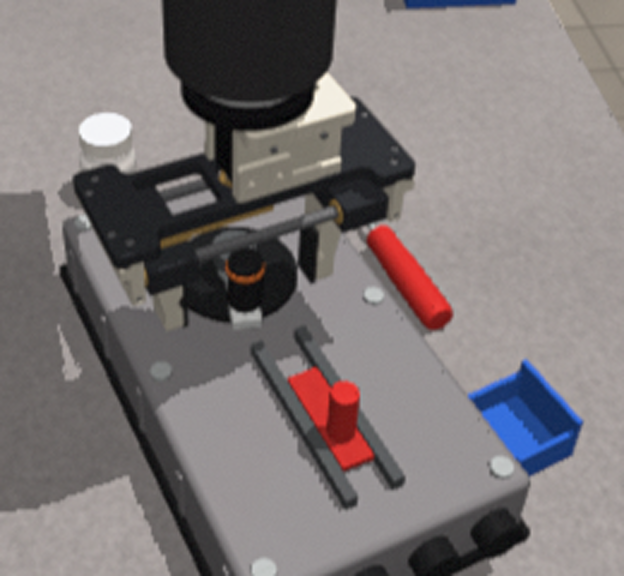

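The knob (246,270) stands between the fingers (about (165,300) and (318,235)), roughly mid-way. I'll close on it.

```bash
python3 -m crank '[[[1,0,0,0,0],[1,0,0,0,0],[1,0,0,0,0],[1,0,0,0,0],[1,0,0,0,0],[1,0,0,0,0]]]'; python3 - <<'E'
from h import *
import cv2
im=ctrl.snapshot("side");cv2.imwrite("pics/s2.png",cv2.resize(im[180:420,200:460,::-1],None,fx=2.4,fy=2.4,interpolation=cv2.INTER_CUBIC))
o=ctrl.get_obs();print(o["tool_pos"],o["force"],o["opening"],o["clock"])
E
```

```text
clock: 4.1
tool_pos: [0.5692, -0.1218, 0.1025]
orientation: [-90.0, -0.0, -160.7]
force: [0.3, 0.6, 0.3]
opening: 0.0333
[ 0.56919287 -0.12178897  0.10251552] [-0.51565703 -0.14586937 -1.03307244] 0.029470929909794136 4.15
```

View pics/s2.png

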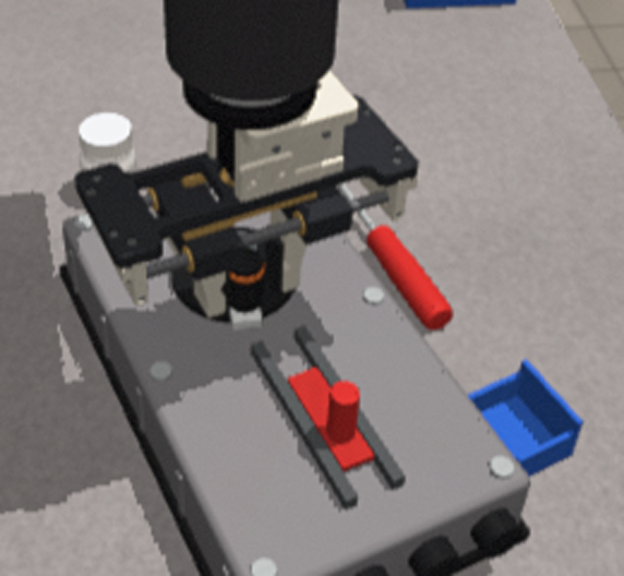

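Still closing; I'll wait a few more rows.

```bash
python3 -m crank '[[[1,0,0,0,0],[1,0,0,0,0],[1,0,0,0,0],[1,0,0,0,0]]]'
```

```text
clock: 4.65
tool_pos: [0.5691, -0.1218, 0.1025]
orientation: [-90.0, -0.0, -160.7]
force: [-0.2, 0.2, -0.9]
opening: 0.0235
```

```bash
cat >> h.py <<'E'
YAW=np.radians(-160.68)
def tab(phi0,phis,th0=-88.,r=55.):
    p=lambda f:r*np.array([np.cos(np.radians(th0-f)),np.sin(np.radians(th0-f))])
    c,s=np.cos(YAW),np.sin(YAW);out=[]
    for f in phis:
        d=p(f)-p(phi0);out.append([1,round(c*d[0]+s*d[1],1),0,round(-s*d[0]+c*d[1],1),0])
    return out
A=np.array([.567,-.0675])
def where(phi,th0=-88.,n=1):
    F=[];T=[]
    o=ctrl.get_obs();p=o["tool_pos"][:2]-A;f=o["force"]
    th=np.arctan2(p[1],p[0]);rad=np.array([np.cos(th),np.sin(th)]);tan=np.array([np.sin(th),-np.cos(th)])
    print("t",o["clock"],"phi meas",round((th0-np.degrees(th))%360,1),"cmd",phi,"r",round(np.hypot(*p)*1e3,1),"Frad %.1f Ftan(cw) %.1f Fz %.1f"%(f[:2]@rad,f[:2]@tan,f[2]))
E
python3 - <<'E'
from h import *
where(0)
for f in range(0,360,20): print(f,tab(f,[f+10,f+20]))
E
```

```text
t 4.65 phi meas 359.8 cmd 0 r 54.3 Frad -0.2 Ftan(cw) 0.2 Fz -0.9
0 [[1, np.float64(8.9), 0, np.float64(-3.6), 0], [1, np.float64(17.0), 0, np.float64(-8.8), 0]]
20 [[1, np.float64(7.1), 0, np.float64(-6.5), 0], [1, np.float64(12.9), 0, np.float64(-14.0), 0]]
40 [[1, np.float64(4.5), 0, np.float64(-8.5), 0], [1, np.float64(7.4), 0, np.float64(-17.6), 0]]
60 [[1, np.float64(1.3), 0, np.float64(-9.5), 0], [1, np.float64(0.9), 0, np.float64(-19.1), 0]]
80 [[1, np.float64(-2.0), 0, np.float64(-9.4), 0], [1, np.float64(-5.7), 0, np.float64(-18.2), 0]]
100 [[1, np.float64(-5.1), 0, np.float64(-8.1), 0], [1, np.float64(-11.6), 0, np.float64(-15.2), 0]]
120 [[1, np.float64(-7.6), 0, np.float64(-5.9), 0], [1, np.float64(-16.1), 0, np.float64(-10.3), 0]]
140 [[1, np.float64(-9.1), 0, np.float64(-2.9), 0], [1, np.float64(-18.6), 0, np.float64(-4.2), 0]]
160 [[1, np.float64(-9.6), 0, np.float64(0.4), 0], [1, np.float64(-18.9), 0, np.float64(2.4), 0]]
180 [[1, np.float64(-8.9), 0, np.float64(3.6), 0], [1, np.float64(-17.0), 0, np.float64(8.8), 0]]
200 [[1, np.float64(-7.1), 0, np.float64(6.5), 0], [1, np.float64(-12.9), 0, np.float64(14.0), 0]]
220 [[1, np.float64(-4.5), 0, np.float64(8.5), 0], [1, np.float64(-7.4), 0, np.float64(17.6), 0]]
240 [[1, np.float64(-1.3), 0, np.float64(9.5), 0], [1, np.float64(-0.9), 0, np.float64(19.1), 0]]
260 [[1, np.float64(2.0), 0, np.float64(9.4), 0], [1, np.float64(5.7), 0, np.float64(18.2), 0]]
280 [[1, np.float64(5.1), 0, np.float64(8.1), 0], [1, np.float64(11.6), 0, np.float64(15.2), 0]]
300 [[1, np.float64(7.6), 0, np.float64(5.9), 0], [1, np.float64(16.1), 0, np.float64(10.3), 0]]
320 [[1, np.float64(9.1), 0, np.float64(2.9), 0], [1, np.float64(18.6), 0, np.float64(4.2), 0]]
340 [[1, np.float64(9.6), 0, np.float64(-0.4), 0], [1, np.float64(18.9), 0, np.float64(-2.4), 0]]
```

```bash
python3 -m crank '[[[1,8.9,0,-3.6,0],[1,17,0,-8.8,0],[1,17,0,-8.8,0]]]' >/dev/null; python3 -c "from h import *;where(20)"; python3 -m crank '[[[1,7.1,0,-6.5,0],[1,12.9,0,-14,0],[1,12.9,0,-14,0]]]' ; python3 -c "from h import *;where(40)"
```

```text
t 5.025 phi meas 21.4 cmd 20 r 54.5 Frad 1.3 Ftan(cw) 0.3 Fz -2.5
clock: 5.4
tool_pos: [0.5324, -0.1097, 0.1025]
orientation: [-90.0, -0.0, -160.7]
force: [-1.1, -2.4, -1.6]
opening: 0.0238
t 5.4 phi meas 41.4 cmd 40 r 54.6 Frad 2.6 Ftan(cw) -0.7 Fz -1.6
```

```bash
python3 -m crank '[[[1,4.5,0,-8.5,0],[1,7.4,0,-17.6,0],[1,7.4,0,-17.6,0]]]' >/dev/null; python3 -c "from h import *;where(60)"
```

```text
t 5.775 phi meas 61.5 cmd 60 r 54.7 Frad 3.8 Ftan(cw) 0.2 Fz -0.1
```

```bash
python3 -m crank '[[[1,1.3,0,-9.5,0],[1,0.9,0,-19.1,0],[1,0.9,0,-19.1,0]]]' >/dev/null; python3 -c "from h import *;where(80)"
```

```text
t 6.15 phi meas 81.7 cmd 80 r 54.9 Frad 3.9 Ftan(cw) -0.2 Fz 1.0
```

```bash
python3 -m crank '[[[1,-1.6,0,-9.5,0],[1,-4.9,0,-18.5,0],[1,-4.9,0,-18.5,0]]]' >/dev/null; python3 -c "from h import *;where(100)"
```

```text
t 6.525 phi meas 101.8 cmd 100 r 55.5 Frad 2.9 Ftan(cw) 0.8 Fz -0.6
```

```bash
python3 -m crank '[[[1,-5.1,0,-8.1,0],[1,-11.6,0,-15.2,0],[1,-11.6,0,-15.2,0]]]' >/dev/null; python3 -c "from h import *;where(120)"
```

```text
t 6.9 phi meas 121.6 cmd 120 r 55.6 Frad 1.6 Ftan(cw) 0.8 Fz -1.5
```

```bash
python3 -m crank '[[[1,-7.6,0,-5.9,0],[1,-16.1,0,-10.3,0],[1,-16.1,0,-10.3,0]]]' >/dev/null; python3 -c "from h import *;where(140)"
```

```text
t 7.275 phi meas 141.3 cmd 140 r 55.7 Frad 2.1 Ftan(cw) 1.0 Fz -2.4
```

```bash
python3 -m crank '[[[1,-9.1,0,-2.9,0],[1,-18.6,0,-4.2,0],[1,-18.6,0,-4.2,0]]]' >/dev/null; python3 -c "from h import *;where(160)"
```

```text
t 7.65 phi meas 161.0 cmd 160 r 55.7 Frad 0.3 Ftan(cw) -0.1 Fz -2.7
```

```bash
python3 -m crank '[[[1,-9.6,0,0.4,0],[1,-18.9,0,2.4,0],[1,-18.9,0,2.4,0]]]' >/dev/null; python3 -c "from h import *;where(180)"
```

```text
t 8.025 phi meas 178.1 cmd 180 r 55.3 Frad 2.4 Ftan(cw) -8.1 Fz 3.9
```

```bash
python3 -c "
from h import *
print(tab(180,[185,190]))"; python3 -m crank '[[[1,0,0,0,0]]]' >/dev/null; python3 -c "from h import *;where(180)";  python3 -m crank '[[[1,0,0,0,0]]]' >/dev/null; python3 -c "from h import *;where(180)"
```

```text
[[1, np.float64(-4.5), 0, np.float64(1.6), 0], [1, np.float64(-8.9), 0, np.float64(3.6), 0]]
t 8.15 phi meas 178.1 cmd 180 r 55.4 Frad 0.5 Ftan(cw) -6.8 Fz 2.4
t 8.275 phi meas 178.0 cmd 180 r 55.3 Frad 1.4 Ftan(cw) -5.9 Fz 2.6
```

```bash
python3 -m crank '[[[1,-4.5,0,1.6,0]]]' >/dev/null; python3 -c "from h import *;where(185)";  python3 -m crank '[[[1,0,0,0,0],[1,0,0,0,0]]]' >/dev/null; python3 -c "from h import *;where(185)"
```

```text
t 8.4 phi meas 181.0 cmd 185 r 54.8 Frad 1.5 Ftan(cw) -13.0 Fz 7.1
t 8.65 phi meas 182.0 cmd 185 r 55.1 Frad 0.7 Ftan(cw) -10.4 Fz 4.7
```

```bash
python3 -c "
from h import *
print(tab(185,[190]),tab(190,[200,210]))"; python3 -m crank '[[[1,-4.4,0,2,0]]]' >/dev/null; python3 -c "from h import *;where(190)";  python3 -m crank '[[[1,0,0,0,0],[1,0,0,0,0]]]' >/dev/null; python3 -c "from h import *;where(190)"
```

```text
[[1, np.float64(-4.4), 0, np.float64(2.0), 0]] [[1, np.float64(-8.1), 0, np.float64(5.1), 0], [1, np.float64(-15.2), 0, np.float64(11.6), 0]]
t 8.775 phi meas 186.0 cmd 190 r 54.8 Frad 2.1 Ftan(cw) -12.9 Fz 6.6
t 9.025 phi meas 187.1 cmd 190 r 55.1 Frad 1.9 Ftan(cw) -10.2 Fz 5.6
```

```bash
python3 -m crank '[[[1,-8.1,0,5.1,0],[1,-15.2,0,11.6,0],[1,-15.2,0,11.6,0]]]' >/dev/null; python3 -c "from h import *;where(210)";  python3 -m crank '[[[1,0,0,0,0],[1,0,0,0,0]]]' >/dev/null; python3 -c "from h import *;where(210)"
```

```text
t 9.4 phi meas 208.6 cmd 210 r 55.1 Frad -0.2 Ftan(cw) -5.8 Fz 1.8
t 9.65 phi meas 208.5 cmd 210 r 55.0 Frad -0.8 Ftan(cw) -5.2 Fz 1.1
```

```bash
python3 - <<'E'
from h import *
for a in (210,330,450,570-0):
    print(a,str([[float(q) for q in r] for r in tab(a,range(a+10,a+121,10))]).replace('.0,',',').replace('1,','1,').replace(' ',''))
E
```

```text
210 [[1,-5.9,0,7.6,0.0],[1,-10.3,0,16.1,0.0],[1,-13.2,0,25.2,0.0],[1,-14.5,0,34.7,0.0],[1,-14.1,0,44.3,0.0],[1,-12.1,0,53.7,0.0],[1,-8.4,0,62.5,0.0],[1,-3.3,0,70.6,0.0],[1,3.1,0,77.7,0.0],[1,10.7,0,83.6,0.0],[1,19.2,0,88,0.0],[1,28.4,0,90.9,0.0]]
330 [[1,9.5,0,1.3,0.0],[1,19.1,0,0.9,0.0],[1,28.4,0,-1.2,0.0],[1,37.3,0,-4.8,0.0],[1,45.4,0,-9.9,0.0],[1,52.5,0,-16.4,0.0],[1,58.4,0,-24,0.0],[1,62.8,0,-32.5,0.0],[1,65.7,0,-41.6,0.0],[1,67,0,-51.1,0.0],[1,66.6,0,-60.7,0.0],[1,64.6,0,-70,0.0]]
450 [[1,-3.6,0,-8.9,0.0],[1,-8.8,0,-17,0.0],[1,-15.2,0,-24.1,0.0],[1,-22.8,0,-29.9,0.0],[1,-31.3,0,-34.4,0.0],[1,-40.4,0,-37.3,0.0],[1,-49.9,0,-38.6,0.0],[1,-59.5,0,-38.2,0.0],[1,-68.9,0,-36.1,0.0],[1,-77.7,0,-32.5,0.0],[1,-85.9,0,-27.4,0.0],[1,-92.9,0,-20.9,0.0]]
570 [[1,-5.9,0,7.6,0.0],[1,-10.3,0,16.1,0.0],[1,-13.2,0,25.2,0.0],[1,-14.5,0,34.7,0.0],[1,-14.1,0,44.3,0.0],[1,-12.1,0,53.7,0.0],[1,-8.4,0,62.5,0.0],[1,-3.3,0,70.6,0.0],[1,3.1,0,77.7,0.0],[1,10.7,0,83.6,0.0],[1,19.2,0,88,0.0],[1,28.4,0,90.9,0.0]]
```

```bash
python3 -m crank '[[[1,-5.9,0,7.6,0],[1,-10.3,0,16.1,0],[1,-13.2,0,25.2,0],[1,-14.5,0,34.7,0],[1,-14.1,0,44.3,0],[1,-12.1,0,53.7,0]]]' >/dev/null; python3 -c "
from h import *;where(270)
print(tab(270,range(280,331,10)))"
```

```text
t 10.4 phi meas 267.3 cmd 270 r 54.7 Frad -3.5 Ftan(cw) -14.1 Fz 0.3
[[1, np.float64(3.6), 0, np.float64(8.9), 0], [1, np.float64(8.8), 0, np.float64(17.0), 0], [1, np.float64(15.2), 0, np.float64(24.1), 0], [1, np.float64(22.8), 0, np.float64(29.9), 0], [1, np.float64(31.3), 0, np.float64(34.4), 0], [1, np.float64(40.4), 0, np.float64(37.3), 0]]
```

```bash
python3 -m crank '[[[1,3.6,0,8.9,0],[1,8.8,0,17,0],[1,15.2,0,24.1,0],[1,22.8,0,29.9,0],[1,31.3,0,34.4,0],[1,40.4,0,37.3,0]]]' ; python3 -c "from h import *;where(330)"
```

```text
clock: 11.15
tool_pos: [0.5992, -0.1114, 0.1027]
orientation: [-90.0, 0.4, -160.7]
force: [9.2, 9.5, -9.6]
opening: 0.0233
t 11.15 phi meas 325.7 cmd 330 r 54.4 Frad -2.2 Ftan(cw) -13.0 Fz -9.6
```

```bash
python3 -m crank '[[[1,9.5,0,1.3,0],[1,19.1,0,0.9,0],[1,28.4,0,-1.2,0],[1,37.3,0,-4.8,0],[1,45.4,0,-9.9,0],[1,52.5,0,-16.4,0],[1,58.4,0,-24,0],[1,62.8,0,-32.5,0],[1,65.7,0,-41.6,0],[1,67,0,-51.1,0],[1,66.6,0,-60.7,0],[1,64.6,0,-70,0]]]' ; python3 -c "from h import *;where(450)"
```

```text
clock: 12.65
tool_pos: [0.5112, -0.0708, 0.1026]
orientation: [-89.9, -0.1, -160.7]
force: [0.6, -14.2, -4.0]
opening: 0.0232
t 12.65 phi meas 88.6 cmd 450 r 55.9 Frad 0.2 Ftan(cw) -14.2 Fz -4.0
```

```bash
python3 -m crank '[[[1,-3.6,0,-8.9,0],[1,-8.8,0,-17,0],[1,-15.2,0,-24.1,0],[1,-22.8,0,-29.9,0],[1,-31.3,0,-34.4,0],[1,-40.4,0,-37.3,0],[1,-49.9,0,-38.6,0],[1,-59.5,0,-38.2,0],[1,-68.9,0,-36.1,0],[1,-77.7,0,-32.5,0],[1,-85.9,0,-27.4,0],[1,-92.9,0,-20.9,0]]]' ; python3 -c "from h import *;where(570)"
```

```text
clock: 14.15
tool_pos: [0.5901, -0.0181, 0.1024]
orientation: [-90.1, -0.3, -160.8]
force: [-10.6, 7.7, 6.2]
opening: 0.0235
t 14.15 phi meas 207.0 cmd 570 r 54.6 Frad 2.5 Ftan(cw) -12.9 Fz 6.2
```

```bash
python3 -m crank '[[[1,-5.9,0,7.6,0],[1,-10.3,0,16.1,0],[1,-13.2,0,25.2,0],[1,-14.5,0,34.7,0],[1,-14.1,0,44.3,0],[1,-12.1,0,53.7,0],[1,-8.4,0,62.5,0],[1,-3.3,0,70.6,0],[1,3.1,0,77.7,0],[1,10.7,0,83.6,0],[1,19.2,0,88,0],[1,28.4,0,90.9,0]]]' ; python3 -c "from h import *;where(690)"
```

```text
clock: 15.65
tool_pos: [0.5991, -0.1114, 0.1027]
orientation: [-90.0, 0.4, -160.7]
force: [9.0, 9.2, -9.5]
opening: 0.0237
t 15.65 phi meas 325.8 cmd 690 r 54.4 Frad -2.1 Ftan(cw) -12.7 Fz -9.5
```

```bash
python3 -m crank '[[[1,9.5,0,1.3,0],[1,19.1,0,0.9,0],[1,28.4,0,-1.2,0],[1,37.3,0,-4.8,0],[1,45.4,0,-9.9,0],[1,52.5,0,-16.4,0],[1,58.4,0,-24,0],[1,62.8,0,-32.5,0],[1,65.7,0,-41.6,0],[1,67,0,-51.1,0],[1,66.6,0,-60.7,0],[1,64.6,0,-70,0]]]' >/dev/null; python3 -c "
from h import *;where(810)
print(tab(810,[820,830,840,850,860,870,880,885,890,891]))"
```

```text
t 17.15 phi meas 88.7 cmd 810 r 56.0 Frad 1.0 Ftan(cw) -12.4 Fz -3.7
[[1, np.float64(-3.6), 0, np.float64(-8.9), 0], [1, np.float64(-8.8), 0, np.float64(-17.0), 0], [1, np.float64(-15.2), 0, np.float64(-24.1), 0], [1, np.float64(-22.8), 0, np.float64(-29.9), 0], [1, np.float64(-31.3), 0, np.float64(-34.4), 0], [1, np.float64(-40.4), 0, np.float64(-37.3), 0], [1, np.float64(-49.9), 0, np.float64(-38.6), 0], [1, np.float64(-54.7), 0, np.float64(-38.6), 0], [1, np.float64(-59.5), 0, np.float64(-38.2), 0], [1, np.float64(-60.5), 0, np.float64(-38.0), 0]]
```

```bash
python3 -m crank '[[[1,-3.6,0,-8.9,0],[1,-8.8,0,-17,0],[1,-15.2,0,-24.1,0],[1,-22.8,0,-29.9,0],[1,-31.3,0,-34.4,0],[1,-40.4,0,-37.3,0],[1,-49.9,0,-38.6,0],[1,-54.7,0,-38.6,0],[1,-59.5,0,-38.2,0],[1,-59.5,0,-38.2,0],[1,-59.5,0,-38.2,0]]]' >/dev/null; python3 -c "
from h import *;where(890)"
```

```text
t 18.525 phi meas 166.9 cmd 890 r 55.3 Frad 1.9 Ftan(cw) -9.9 Fz 5.2
```

```bash
python3 -m crank '[[[1,-3.8,0,0.4,0],[1,-3.8,0,0.4,0],[1,-3.8,0,0.4,0]]]' >/dev/null; python3 -c "
from h import *;where(894)"
```

```text
t 18.9 phi meas 170.6 cmd 894 r 55.4 Frad 0.6 Ftan(cw) -11.2 Fz 5.5
```

```bash
python3 -m crank '[[[1,3.6,0,-0.4,0],[1,3.6,0,-0.4,0]]]'; python3 -m crank '[[[-1,0,0,0,0],[-1,0,0,0,0],[-1,0,0,0,0],[-1,0,0,0,0],[-1,0,0,0,0],[-1,0,0,0,0]]]';python3 -c "
from h import *;where(890)"
```

```text
clock: 19.15
tool_pos: [0.5554, -0.013, 0.1025]
orientation: [-90.0, 0.0, -160.7]
force: [-1.0, -0.5, -2.9]
opening: 0.023
clock: 19.9
tool_pos: [0.5552, -0.013, 0.1026]
orientation: [-90.0, 0.0, -160.7]
force: [0.2, -1.1, -0.6]
opening: 0.078
t 19.9 phi meas 169.8 cmd 890 r 55.8 Frad -1.1 Ftan(cw) 0.0 Fz -0.6
```

```bash
python3 -c "
from h import *;print(tool(63.4,-200.8,80))"; python3 -m crank '[[[-1,0,-40,0,0],[-1,0,-80,0,0],[-1,6.5,-80,62,0],[-1,6.5,-80,124,0],[-1,6.5,-80,186,0],[-1,6.5,-80,210.5,0],[-1,6.5,-80,210.5,0],[-1,6.5,-80,210.5,0]]]'; python3 - <<'E'
from h import *
import cv2
im=ctrl.snapshot("side");cv2.imwrite("pics/s3.png",cv2.resize(im[180:420,200:460,::-1],None,fx=2.4,fy=2.4,interpolation=cv2.INTER_CUBIC))
o=ctrl.get_obs();print(o["tool_pos"],o["force"],o["opening"],o["clock"])
E
```

```text
[  6.4 -80.  210.5]
clock: 20.9
tool_pos: [0.6183, -0.2132, 0.1824]
orientation: [-90.0, -0.0, -160.7]
force: [0.5, 1.1, -0.8]
opening: 0.0877
[ 0.61834351 -0.21286077  0.18262473] [-0.19850646 -0.10972538 -0.7328954 ] 0.08763853046498638 20.95
```

View pics/s3.png

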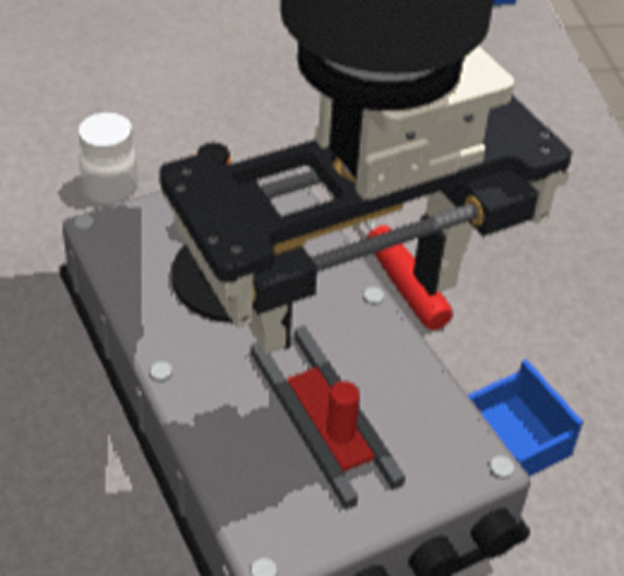

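```bash
python3 -m crank '[[[-1,0,50,0,0],[-1,0,90,0,0],[-1,0,98,0,0],[-1,0,98,0,0]]]'; python3 -m crank '[[[1,0,0,0,0],[1,0,0,0,0],[1,0,0,0,0],[1,0,0,0,0],[1,0,0,0,0],[1,0,0,0,0],[1,0,0,0,0],[1,0,0,0,0],[1,0,0,0,0],[1,0,0,0,0],[1,0,0,0,0]]]'; python3 - <<'E'
from h import *
import cv2
im=ctrl.snapshot("side");cv2.imwrite("pics/s4.png",cv2.resize(im[180:420,200:460,::-1],None,fx=2.4,fy=2.4,interpolation=cv2.INTER_CUBIC))
E
```

```text
clock: 21.45
tool_pos: [0.6191, -0.2132, 0.0854]
orientation: [-90.0, 0.0, -160.6]
force: [-0.6, -0.2, 0.7]
opening: 0.0878
clock: 22.82
tool_pos: [0.6176, -0.2141, 0.0844]
orientation: [-90.0, -0.1, -160.7]
force: [-4.6, -2.3, 3.6]
opening: 0.0173
```

View pics/s4.png

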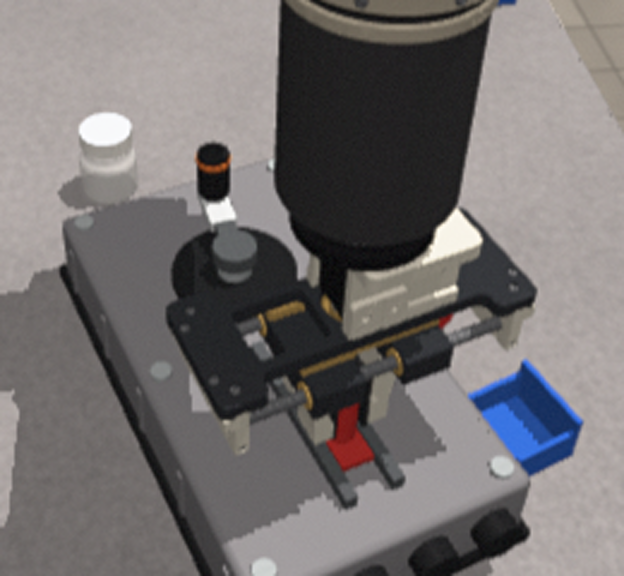

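```bash
cat >> h.py <<'E'
def slide():
    o=ctrl.get_obs();d=np.array([-.3308,.9437]);f=o["force"]
    p=o["tool_pos"][:2]-A
    print("t",o["clock"],"along",round(p@d*1e3,1),"across",round(p@[.9437,.3308]*1e3,1),"F along %.1f across %.1f z %.1f"%(f[:2]@d,f[:2]@[.9437,.3308],f[2]),"open",round(o["opening"],4))
E
python3 -c "from h import *;slide()"; python3 -m crank '[[[1,1.5,0,-2,0],[1,1.5,0,-6,0],[1,1.5,0,-10,0],[1,1.5,0,-14,0],[1,1.5,0,-18,0],[1,1.5,0,-20,0],[1,1.5,0,-20,0]]]'>/dev/null; python3 -c "from h import *;slide()"
```

```text
t 22.875 along -155.0 across -0.7 F along -0.7 across -5.4 z 2.2 open 0.0175
t 23.75 along -134.8 across -1.0 F along -2.2 across 0.4 z -3.8 open 0.0171
```

```bash
python3 -m crank '[[[1,0,0,-3,0],[1,0,0,-6,0],[1,0,0,-6,0]]]'>/dev/null; python3 -c "from h import *;slide()";python3 -m crank '[[[1,0,0,-2,0],[1,0,0,-2,0]]]'>/dev/null; python3 -c "from h import *;slide()"
```

```text
t 24.125 along -128.8 across -1.0 F along -2.1 across 2.1 z -3.9 open 0.0174
t 24.375 along -127.0 across -1.1 F along -2.4 across 1.9 z -5.0 open 0.0177
```

```bash
python3 -m crank '[[[1,0,0,-1.5,0],[1,0,0,-1.5,0]]]'>/dev/null; python3 -c "from h import *;slide()"
```

```text
t 24.625 along -125.6 across -1.1 F along -2.6 across 2.4 z -5.3 open 0.0173
```

```bash
python3 -m crank '[[[1,0,0,-1.5,0],[1,0,0,-1.5,0]]]'>/dev/null; python3 -c "from h import *;slide()"
```

```text
t 24.875 along -124.0 across -1.1 F along -2.5 across 2.4 z -4.9 open 0.0173
```

```bash
python3 -m crank '[[[1,0,0,-1.5,0],[1,0,0,-1.5,0]]]'>/dev/null; python3 -c "from h import *;slide()"
```

```text
t 25.125 along -122.5 across -1.1 F along -2.2 across 2.9 z -5.2 open 0.0174
```

```bash
python3 -m crank '[[[1,0,0,-1.5,0],[1,0,0,-1.5,0]]]'>/dev/null; python3 -c "from h import *;slide()
import cv2
im=ctrl.snapshot('side');cv2.imwrite('pics/s5.png',cv2.resize(im[200:400,230:430,::-1],None,fx=3,fy=3,interpolation=cv2.INTER_CUBIC))"
```

```text
t 25.375 along -121.5 across -1.1 F along -5.7 across 2.7 z -6.6 open 0.0172
```

View pics/s5.png

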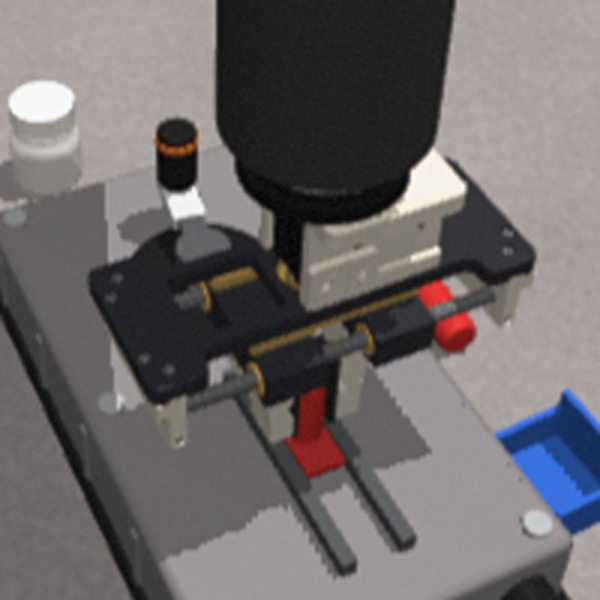

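```bash
python3 -m crank '[[[1,0,0,-1,0],[1,0,0,-1,0],[1,0,0,-1,0]]]'>/dev/null; python3 -c "from h import *;slide()"
```

```text
t 25.8 along -120.9 across -1.1 F along -7.5 across 3.0 z -6.9 open 0.0172
```

```bash
python3 -m crank '[[[1,0,0,2.3,0],[1,0,0,2.3,0]]]'>/dev/null; python3 -c "from h import *;slide()"; python3 -m crank '[[[-1,0,0,0,0],[-1,0,0,0,0],[-1,0,0,0,0],[-1,0,0,0,0],[-1,0,0,0,0],[-1,0,0,0,0]]]';python3 -m crank '[[[-1,0,-50,0,0],[-1,0,-100,0,0],[-1,0,-150,0,0],[-1,0,-150,62,0],[-1,0,-150,124,0],[-1,0,-150,124,0]]]'; python3 - <<'E'
from h import *
import cv2
for n in("side","top"):
    im=ctrl.snapshot(n)
    r=im[200:440,210:450] if n=="side" else im[150:310,280:480]
    cv2.imwrite(f'pics/{n}6.png',cv2.resize(r[:,:,::-1],None,fx=2.5 if n=="side" else 3.75,fy=2.5 if n=="side" else 3.75,interpolation=cv2.INTER_CUBIC))
    for t in("lock_post","crank_grip"):print(n,t,ctrl.find_in(n,t)[:2])
E
```

```text
t 26.05 along -122.4 across -1.1 F along -3.1 across 4.0 z -5.0 open 0.0176
clock: 26.8
tool_pos: [0.6063, -0.1834, 0.0846]
orientation: [-90.0, -0.0, -160.7]
force: [-0.4, 0.5, 0.0]
opening: 0.0716
clock: 27.55
tool_pos: [0.6473, -0.3041, 0.2328]
orientation: [-90.0, -0.1, -160.9]
force: [-0.7, 0.4, -1.3]
opening: 0.0878
side lock_post [{'extent': [325.4, 333.8, 11.3, 16.7], 'confidence': 0.52}]
side crank_grip [{'extent': [280.0, 237.2, 19.4, 27.3], 'confidence': 0.61}]
top lock_post []
top crank_grip [{'extent': [293.3, 186.8, 177.0, 110.1], 'confidence': 0.37}]
```

View pics/side6.png

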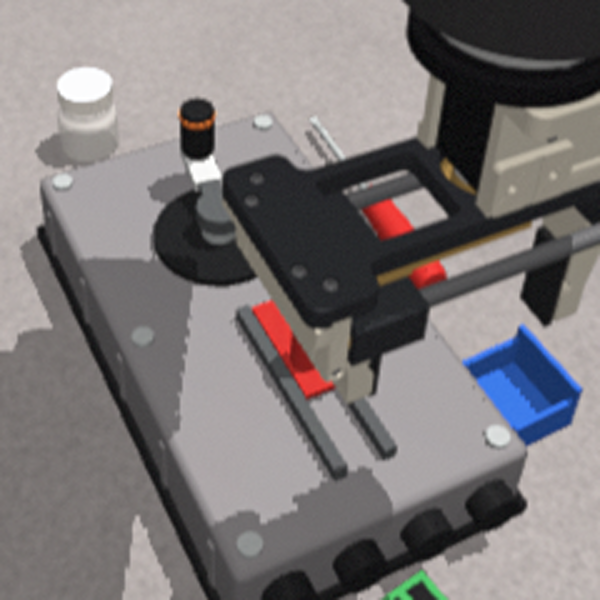

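View pics/top6.png

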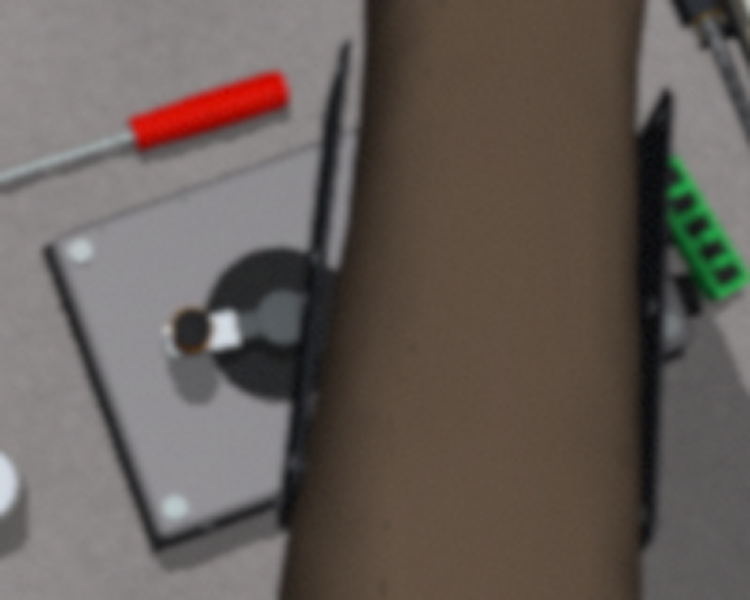

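```bash
python3 -m crank '[[[-1,60,0,0,0],[-1,120,0,0,0],[-1,180,0,0,0],[-1,220,0,0,0],[-1,220,0,0,0]]]'; python3 - <<'E'
from h import *
import cv2
for n in("side","top"):
    im=ctrl.snapshot(n)
    r=im[200:440,210:450] if n=="side" else im[150:310,280:480]
    cv2.imwrite(f'pics/{n}7.png',cv2.resize(r[:,:,::-1],None,fx=2.5 if n=="side" else 3.75,fy=2.5 if n=="side" else 3.75,interpolation=cv2.INTER_CUBIC))
    for t in("lock_post","crank_grip","jar","adapter","guide","driver"):print(n,t,ctrl.find_in(n,t)[:1])
for y in(-.115,-.12,-.122,-.125,-.13,-.155):
    p=[.567-y*.3308,-.0675+y*.9437,.114];print(y,proj("side",p).round(1),proj("top",p).round(1))
E
```

```text
clock: 28.48
tool_pos: [0.4375, -0.373, 0.236]
orientation: [-89.9, 0.1, -160.8]
force: [-0.1, -0.6, 0.4]
opening: 0.0877
side lock_post [{'extent': [323.7, 321.7, 15.9, 28.6], 'confidence': 0.61}]
side crank_grip [{'extent': [282.2, 238.3, 15.6, 25.2], 'confidence': 0.8}]
side jar [{'extent': [232.4, 239.4, 191.6, 220.7], 'confidence': 0.69}]
side adapter [{'extent': [327.2, 429.6, 65.8, 49.5], 'confidence': 0.67}]
side guide [{'extent': [396.7, 329.1, 47.5, 49.7], 'confidence': 0.87}]
side driver [{'extent': [334.4, 252.0, 54.7, 62.2], 'confidence': 0.87}]
top lock_post [{'extent': [405.9, 212.0, 8.1, 8.1], 'confidence': 0.63}]
top crank_grip [{'extent': [326.4, 230.7, 10.9, 17.4], 'confidence': 0.56}]
top jar [{'extent': [268.0, 268.6, 18.9, 21.5], 'confidence': 0.72}]
top adapter [{'extent': [325.1, 231.7, 11.7, 14.9], 'confidence': 0.33}]
top guide [{'extent': [380.4, 144.3, 34.6, 29.0], 'confidence': 0.88}]
top driver [{'extent': [278.5, 166.0, 78.4, 32.7], 'confidence': 0.91}]
-0.115 [329.1 322.9] [406.3 214.2]
-0.12 [330.7 325.3] [408.5 213.4]
-0.122 [331.3 326.3] [409.3 213.1]
-0.125 [332.3 327.7] [410.6 212.6]
-0.13 [333.9 330.1] [412.8 211.8]
-0.155 [342.2 342.7] [423.6 207.9]
```

View pics/side7.png

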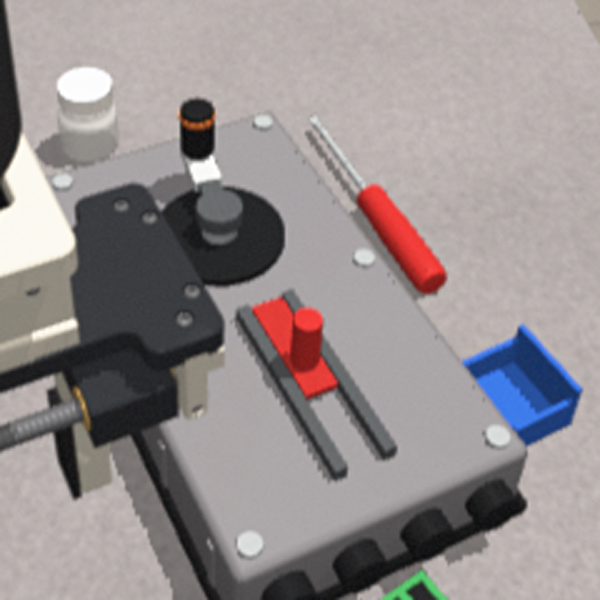

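View pics/top7.png

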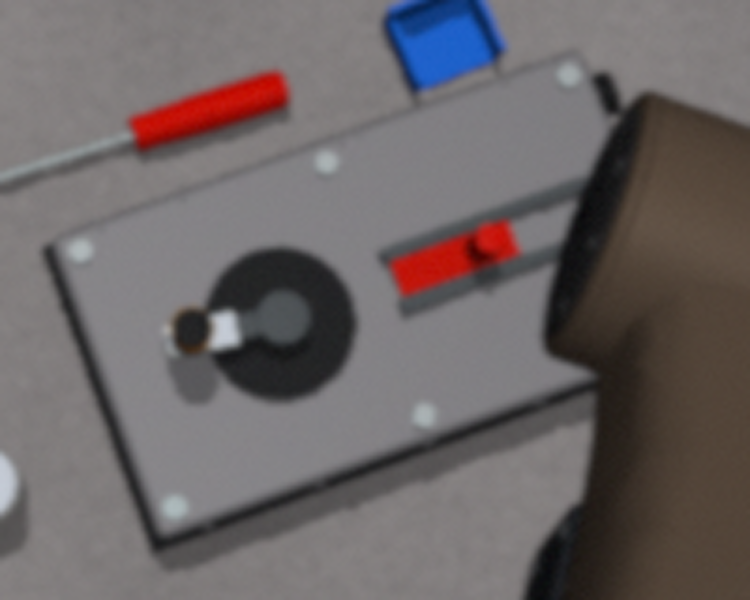

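```bash
python3 -c "
from plant import ctrl
o=ctrl.get_obs();print(o['clock'],o['force']);print(ctrl.close_job())"
```

```text
29.175 [-0.49779139  0.02516373  0.19870714]
the job is handed in; nothing more can be done
None
```

I wound the crank two turns past the bite, slid the red lock bolt home and let go of both. I then handed the job in at about 29 s of the 72 s allowed. The interface gave no verdict, so the results below rest on my own checks.

- **Bite:** I felt it between about 161° and 178° from the start. At 160° the force at the knob was still about 0 N, and by the end of the next 20° step it was about 8 N. Later drag was about 10 to 14 N. I could only read force at the end of each step, so I took the middle, about 170°, and that could be off by about 9°.
- **Two turns:** I stopped at a measured 170.6° after exactly two more turns. That should be within about 10° of two turns, against the 30° allowed. I eased the load off before opening the fingers.
- **Crank load:** The radial force stayed below about 4 N in every reading.
- **Lock bolt:** It started about 10 mm in, not fully out. I slid it until the force along its travel rose from about 2.5 N to 7.5 N, which I took as the end stop. I then eased off and let go.
- **Position disagreement:** By the robot's own position the post stopped at y ≈ -122 mm, while the last pictures put it at about -124 mm. Both agree with home at -125 mm within the calibration.
- **Surroundings:** The last pictures show the jar, adapter, guide and driver where they were. Some detector hits there were false: it put the adapter on the knob in the top view and the jar over the whole closure in the side view. The arm was clear with about 0 N on the tool when I handed in.

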